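# Open a pantry locker's child-safe gate and hold it wide

### The job

Open the child-safe gate of the white pantry locker and hold it for me so that I can reach in. Lift the grey hood gently back until it rests on its stop and leave it there; squeeze the safety catch (the two round posts) fully together so that it stays thrown, then squeeze the main catch (the two square tabs) until the barred gate springs ajar; then swing the gate out (it has a bow handle) past the detent in its hinge until it stands wide open, at least square to the locker's front, and finish while still holding it there, because its spring would swing it back. Leave everything else on the worktop and in the locker where it is.

Things in the scene. Friction and masses are not known exactly. Their poses are not given: they have to be found in the camera images.
- locker: White pantry locker, fixed on the worktop, barred front turned to the right and the robot; 180 (x) x 240 (y) mm, 171 mm high with its hood shut. Origin on the underside, 85 mm behind the front, +z up, -x out of the front, y along it: the gate is hinged at the -y end and bolted at +y. Under the hood: a flat deck, 125 mm up, with two catches; behind it (x > 58 mm) a riser up to 171 mm.
- hood: Grey hood over the locker's deck: an upside-down tray 142 mm deep and 240 mm wide, 40 mm high at the sides, about 0.16 kg. Origin on its hinge line; at joint value 0 its axes are the locker's.
- hood_tab (a point): Middle of the lifting tab on the hood's front edge, at x = -156.5, y = -20, z = -4 mm in the hood's frame, 164 mm above the worktop with the hood shut: it stands 28 mm out in front, 22 mm wide along the locker's y, 10 mm thick, free below and on both sides. Pinched across its 22 mm width from above it pivots between the fingers as the hood turns. Axes as the hood's.
- hood_hinge (a point): Middle of the hood's hinge line, which runs along the locker's y, at x = 57 mm in the locker's frame, 168 mm above the worktop.
- hood_joint (a joint): Angle of the hood, rad: 0 shut, grows as its front is lifted up and back, 1.83 on its stop (leaning 15 degrees back past upright). Its stiff hinge (0.15 N m) keeps it where it is left. Starts up to 0.25 open. Keep it slower than 2.5 rad/s.
- safety_centre (a point): Middle between the safety catch's two black round posts, 149 mm above the worktop, at x = -45, y = -45 mm in the locker's frame, axes as the locker's. The posts (12 mm thick, 14 mm heads) stand 3 to 36 mm above the deck, 52 mm over their outsides along y; squeezed along y from outside, each goes 10 mm inwards (about 2 N) and stays. Keep fingertips 13 mm above the deck (levers).
- safety_catch_joint (a joint): Throw of the safety catch, rad: 0 as found, 0.27 squeezed fully; it stays where it is left. Its strut blocks the main catch until it is thrown past about 0.15.
- main_centre (a point): Middle between the main catch's two black square tabs, 149 mm above the worktop, at x = -36, y = +45 mm in the locker's frame, axes as the locker's. The tabs (18 mm in x, 10 mm in y) stand 6 to 36 mm above the deck, 50 mm over their outsides along y; squeezed along y from outside, each goes 10 mm inwards (2 to 5 N) and draws the bolt; let go, they spring back. Fingertips 13 mm above the deck.
- main_catch_joint (a joint): Travel of each main catch tab, m: 0 at rest, 0.010 squeezed fully; the bolt is clear of the gate from about 0.007.
- gate: Barred gate across the locker's front, 214 mm wide, 10 to 141 mm above the worktop, 12 mm thick: white frame, steel bars, steel bow handle on its face. Origin on its hinge line at worktop height; at joint value 0 its axes are the locker's, +y towards its free end.
- gate_handle (a point): Grip point on the bow handle's upright bar, 112 mm above the worktop, 187 mm along the gate from the hinge line and 46 mm out in front of it. The bar is round, 12 mm thick, 40 mm off the gate's face; at its top a level arm runs back to the gate, upper side 134 mm above the worktop. Can be pinched from above, fingers closing along the gate's y. Axes as the gate's.
- gate_hinge (a point): Point on the gate's upright hinge line, 112 mm above the worktop, at x = -93, y = -102 mm in the locker's frame.
- gate_joint (a joint): Angle of the gate, rad: 0 shut, grows as the free end swings out (anticlockwise from above), stop at 1.75. With the bolt drawn it springs to about 0.2. Beyond that a spring (0.2 N m per rad) pulls it back; a sprung roller in the hinge resists from about 0.35 to 0.75 (about 2 N at the handle) and helps from 0.75 to 1.15. Let go when wide, it swings back below 1.3.
- tin: Tin, 57 mm wide, 72 mm high, standing in the locker.
- salt_mill: Salt mill, 44 mm wide, 90 mm high, standing in the locker.
- tea_box: Tea carton, 123 x 72 x 89 mm, standing in the locker.
- timer: Kitchen timer, 66 mm wide, 53 mm high, on the worktop behind the locker.
- mug: Pale blue mug, 83 mm wide, 95 mm high, near the right end of the worktop.
- scissors: Scissors, 199 mm long, lying near the right end of the worktop.
- peeler: Peeler, 170 mm long, lying at the front left.
- peg: Wooden clothes peg, 72 mm long, lying at the front left.

How it is judged:
By the outcome, as a careful person would: the job done as asked, in the order asked, and still so for the second after the job is handed in, while the arm keeps its last pose, push and grip.
It also fails if it takes over 66 s, if anything falls off the work surface, if the arm or the gripper's body presses on something with over 40 N, if the wrist force passes 120 N, or if a joint passes its speed limit or range.

### The arm

A 6-joint arm with a two-finger parallel gripper is mounted at the origin on a cart in front of the work surface, level with it; the furniture and walls round the work are solid. World frame = base frame: x ahead of the robot, y to its left, z up, the work surface at z = 0. Lengths are in mm, angles in rad, forces in N, time in s.
With the tool pointing down it reaches from about 275 to 1000 mm from the base axis. Payload 8.4 kg.
Tool frame: the origin (TCP) lies at the very end of the fingers, on their centre line; the grasp point (between the pads) lies 19 mm behind it; z points along the fingers, y is the line along which they close (so a half turn about z gives the same grasp; the last joint's range is limited). The gripper opens to 85 mm and grips with 20 to 120 N. Pads are 22 mm wide; open, the fingers measure 114 mm over their backs; the gripper's body (76 mm by 85 mm) begins 54 mm behind the grasp point. The pads swing forward as they close: fully open they stand 13 mm farther back than shut.
Start: joints at [1.303, 0.353, 1.633, -0, 1.155, -0.002], TCP at [164.174, 603.054, 231.281] pointing down, gripper open.
Joint ranges: [-2.63, 2.63], [-0.92, 2.1], [0.06, 2.66], [-1.3, 4.44], [0, 2.69], [-3.02, 3.02]. Speed limits (rad/s): [2.22, 2.22, 2.79, 3.14, 3.14, 3.14].

### API

Orientations are given as [roll, pitch, yaw] about the fixed x, y, z axes, in that order (R = Rz(yaw) Ry(pitch) Rx(roll)).
In Python, from rig import sensors, grab_frame, camera_params, order gives the robot as it stands. The module is installed in compiled form; this text tells all that it offers.
- The arm moves only by the tool move_arm, never from a script. Its argument "motion" is a list of rows, each a list of 7 numbers: the turn, a rotation vector about the tool's x, y, z in fractions of the full range, 1 being 4 rad, then the shift along the tool's x, y, z in normalised numbers (1 is 0.8 m), then the finger opening in m, from 0 to 0.0854. A call has 1 to 8 rows; each row is the pose to reach, as a shift and turn from the pose commanded when the call began, along the tool's axes at that moment; what a row does not reach only later rows make up. A row lasts 1/8 s, in which the tool goes at most 62.5 mm and 10.7 degrees, less where a joint would pass 70% of its speed; a pose out of reach is approached as far as the arm can. No shift or turn number may pass 1 either way. A call with a gripper value outside its range is refused whole. The fingers move at their own pace and stop on an object; "grip_force" is the grip in N (left out, the last holds). Time passes only in rows, so rows that repeat a pose let the fingers close. It gives the time, the measured TCP pose, the force, the opening and the grip force at its end, in the units of the state.
- sensors.sense(): the state, without advancing time (a new reading comes with each control period).
- grab_frame(name): name is "scene" or "top" or "wrist"; returns (picture, depth): 384x512x3 uint8, red, green, blue; 384x512 float32, mm along the optical axis (not along the pixel's ray), 0 where there is no reading.
- camera_params(name): a dict with "camera_matrix" (3x3 intrinsics, pixels), "k1" (the pictures are not rectified: a ray, as slopes to the right and down, at radius r is drawn at 1 + k1 r^2 times it, then the intrinsics apply), "world_from_camera" (4x4, takes a point from camera to world coordinates). Camera axes: x right, y down, z forward; pixel columns grow to the right and rows downward; lengths in mm; the calibration is good to about 2 mm. A picture is of the moment at which its call begins: read the wrist's pose just before it. camera_params takes no time and is no camera call; for the wrist camera it gives the pose at the moment of the call.
- order.sign_off(): hands the job in; it is judged then, once.
The state is a dict: "clock": time; "qpos": joint angles; "qvel": joint speeds; "joint_efforts": joint torques, N m; "eef_pos": TCP position; "tcp_rot": TCP orientation; "contact_force": force on the tool from outside, world axes, zero at the start; "wrist_torque": the same for the moment, N m; "opening": opening from 0.0 (shut) to 1.0 (fully open); "grasp_force": force on a finger pad.
Only numpy, scipy, OpenCV 4.12 (cv2) and the standard library are available. Lean on these libraries where they do the work, as an engineer would, in place of code of your own. Each camera call takes 0.05 s, during which the arm holds its last target. There are 200 camera calls.

## Working session

There is one attempt and no reset: what is moved stays moved. The work goes in short steps, Python scripts to look and compute and a tool call to move; the robot and the scene stay as the last step left them, time stands still between calls to the robot, and variables do not carry over. Pictures are saved under pics/ and viewed, at most 10 in all, crops included, and the job is handed in when it is done.

Besides the shell and the picture viewer there is one more tool, called after "Emit:" as name(argument=value, ...), one argument or row to a line, values as JSON. move_arm: Moves the arm, as the interface text tells. Its arguments: {"type":"object","properties":{"motion":{"type":"array","items":{"type":"array","items":{"type":"number"}}},"grip_force":{"type":"number"}},"required":["motion"]}

```bash
mkdir -p pics
cat > h.py <<'E'
import numpy as np, cv2
from rig import sensors, grab_frame, camera_params, order
from scipy.spatial.transform import Rotation as R
def snap(n,f=None):
    p=camera_params(n); im,d=grab_frame(n)
    if f: cv2.imwrite('pics/'+f,im[:,:,::-1])
    return im,d,p
def cloud(d,p):
    K=np.array(p['camera_matrix']);T=np.array(p['world_from_camera'])
    v,u=np.mgrid[:d.shape[0],:d.shape[1]]
    uv=np.stack([u,v],-1).reshape(-1,1,2).astype(float)
    n=cv2.undistortPoints(uv,K,np.array([p['k1'],0,0,0.])).reshape(*d.shape,2)
    P=np.concatenate([n*d[...,None],d[...,None]],-1)
    return P@T[:3,:3].T+T[:3,3]
E
python3 - <<'E'
from h import *
for n in('scene','top'):
    im,d,p=snap(n,n+'1.png'); np.savez(n+'1.npz',im=im,d=d,w=cloud(d,p))
    print(n,np.round(p['world_from_camera'],3).tolist(),(d>0).mean())
s=sensors.sense();print(s)
E
```

```text
scene [[0.803, -0.416, 0.427, 122.228], [-0.596, -0.579, 0.557, -653.477], [0.016, -0.702, -0.712, 880.209], [0.0, 0.0, 0.0, 1.0]] 0.9763641357421875
top [[-0.029, -0.995, 0.1, 462.648], [-0.999, 0.027, -0.023, -24.78], [0.02, -0.101, -0.995, 1417.597], [0.0, 0.0, 0.0, 1.0]] 0.9959309895833334
{'clock': 0.1, 'qpos': array([ 1.30261110e+00,  3.53578591e-01,  1.63403581e+00, -6.45614360e-06,
        1.15524623e+00, -2.39168808e-03]), 'qvel': array([ 0.00136601, -0.00202245, -0.00101076, -0.00079631, -0.00094158,
       -0.00029005]), 'joint_efforts': array([ 1.78250360e-03, -6.06356263e+01, -3.42821395e+01,  5.39440646e-05,
        3.95593568e-03,  6.82258064e-05]), 'eef_pos': array([164.05515128, 602.63989856, 230.64720791]), 'tcp_rot': array([-3.14032466e+00,  2.87074094e-06,  2.87580173e+00]), 'contact_force': array([0.54803509, 0.54260758, 0.19937252]), 'wrist_torque': array([ 0.04434888,  0.00692972, -0.00839289]), 'grasp_force': 0.0, 'opening': 1.0006314447809335}
```

View pics/scene1.png

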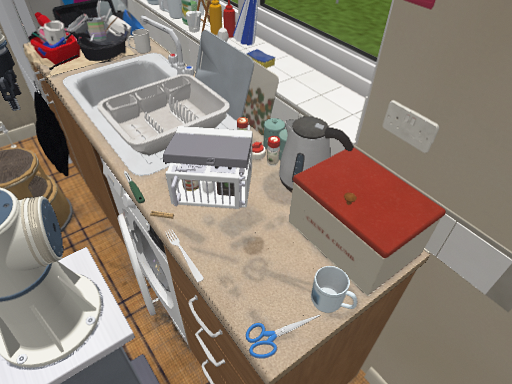

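View pics/top1.png

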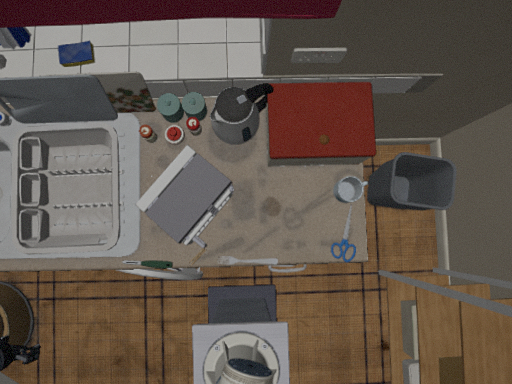

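The scene view shows the locker with its barred front at about (208,180) and the grey hood at (210,147). In the top view the white riser runs (190,150)–(140,207), the hood's front edge (232,187)–(185,243), and the tab/handle is near (200,240) and (218,210).

Run:
```python
from h import *
for n,(u0,u1,v0,v1) in (('top',(130,250,135,255)),('scene',(150,265,115,215))):
    z=np.load(n+'1.npz'); w=z['w'][v0:v1,u0:u1].reshape(-1,3); c=z['im'][v0:v1,u0:u1].reshape(-1,3).astype(int)
    m=(w[:,2]>105)&(w[:,2]<240); br=c.sum(1)
    hsv=br
    print(n,m.sum(),np.histogram(w[m,2],bins=range(100,245,5))[0])
    # plane ransac for hood
    P=w[(w[:,2]>155)&(w[:,2]<240)]; rng=np.random.default_rng(0); best=0
    for _ in range(500):
        a=P[rng.choice(len(P),3,False)]; nn=np.cross(a[1]-a[0],a[2]-a[0]); L=np.linalg.norm(nn)
        if L<500: continue
        nn/=L; i=abs((P-a[0])@nn)<2.0
        if i.sum()>best: best=i.sum(); I=i
    Q=P[I]; q=Q.mean(0); nn=np.linalg.svd(Q-q,full_matrices=False)[2][2]; nn*=np.sign(nn[2])
    print('plane',nn,q,best,len(P),'tilt',np.arccos(nn[2]))
    hull=cv2.minAreaRect(Q[:,:2].astype(np.float32)); print(hull, cv2.boxPoints(hull).round(1).tolist())
    # riser: white at z 165-177
    k=(w[:,2]>165)&(w[:,2]<177)&(br>390)
    r=cv2.minAreaRect(w[k,:2].astype(np.float32)); print('riser',k.sum(),r,cv2.boxPoints(r).round(1).tolist())
    cv2.imwrite('pics/%s_c.png'%n,cv2.resize(z['im'][v0:v1,u0:u1,::-1],None,fx=5,fy=5,interpolation=cv2.INTER_CUBIC))
```

```text
top 5389 [   0   22   26   27   64   54   67  146  105   10   21   17   45  581
 1012  752  772  764  672  223    9    0    0    0    0    0    0    0]
plane [0.11064632 0.11978675 0.98661468] [572.36983493 149.18579078 181.24134863] 2586 4847 tilt 0.16380041475347554
((570.0230712890625, 145.82034301757812), (204.95584106445312, 240.8571319580078), 48.18296813964844) [[411.8999938964844, 149.6999969482422], [591.4000244140625, -10.899999618530273], [728.0999755859375, 141.89999389648438], [548.5999755859375, 302.5]]
riser 904 ((624.3143310546875, 207.34698486328125), (40.4702262878418, 239.79190063476562), 47.99618911743164) [[521.7000122070312, 272.5], [699.9000244140625, 112.0999984741211], [727.0, 142.1999969482422], [548.7999877929688, 302.6000061035156]]
scene 4546 [  0  74  58  48 312 393 248 212 140   5  12   7  12 241 667 444 477 512
 499 184   1   0   0   0   0   0   0   0]
plane [0.11044184 0.12466722 0.9860328 ] [569.5438059  144.54955952 182.97354367] 1986 3044 tilt 0.16733101673359704
((567.2058715820312, 143.18768310546875), (200.84213256835938, 240.44651794433594), 48.85585021972656) [[410.6000061035156, 146.6999969482422], [591.7000122070312, -11.5], [723.7999877929688, 139.6999969482422], [542.7000122070312, 297.8999938964844]]
riser 895 ((577.3776245117188, 155.64810180664062), (181.11585998535156, 239.5812530517578), 48.14480209350586) [[427.70001220703125, 168.10000610351562], [606.2000122070312, 8.300000190734863], [727.0, 143.1999969482422], [548.5999755859375, 303.0]]
```

View pics/top_c.png

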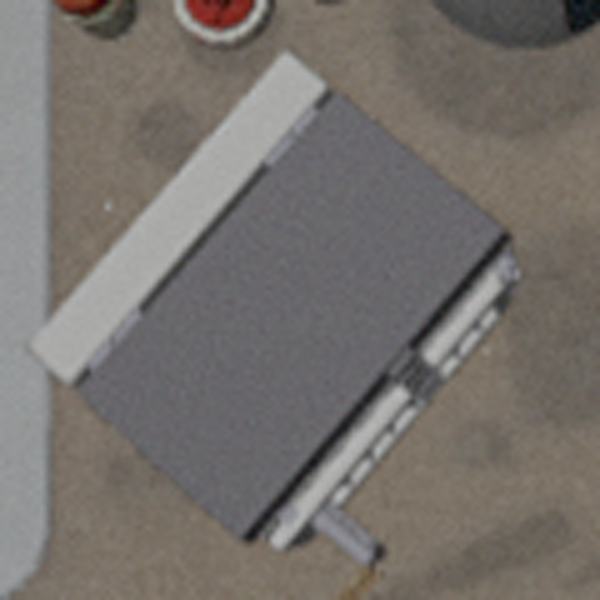

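The top crop shows the riser's rear corners at (288,50) and (30,345), the dark tab at (412,372) and the handle at (350,540). The locker origin is about (574,152) with yaw 48.0°, and the hood is about 0.165 rad open. I'll move above the tab.

Careful with the scale: shifts go in shares of 0.8 m and turns go in shares of 4 rad. That gives: -0.34 m / 0.8 = -0.425, -0.26 m / 0.8 = -0.325, 1.28 rad / 4 = 0.32.

Emit:
move_arm(
  motion=[
    [0, 0, 0.04, -0.025, -0.025, -0.025, 0.085],
    [0, 0, 0.08, -0.075, -0.0625, -0.05, 0.085],
    [0, 0, 0.12, -0.1375, -0.1125, -0.075, 0.085],
    [0, 0, 0.16, -0.2, -0.1625, -0.075, 0.085],
    [0, 0, 0.2, -0.2625, -0.2125, -0.075, 0.085],
    [0, 0, 0.24, -0.325, -0.275, -0.075, 0.085],
    [0, 0, 0.28, -0.375, -0.325, -0.075, 0.085],
    [0, 0, 0.32, -0.425, -0.375, -0.075, 0.085],
  ],
  grip_force=20,
)

```text
clock: 1.1
eef_pos: [412.1, 225.7, 291.2]
tcp_rot: [3.141, -0.0, 1.591]
contact_force: [0.9, 0.3, 0.5]
opening: 0.995
grasp_force: 0.0
```

```bash
cat >> h.py <<'E'
O=np.array([574.2,151.7,0]); YAW=0.838
def go(loc,gyaw=0.):
    """tool shift (mm) and turn about tool z to reach locker-frame point, tool y along locker y turned by gyaw"""
    s=sensors.sense(); Rt=R.from_euler('xyz',s['tcp_rot'])
    t=O+R.from_euler('z',YAW).apply(loc)
    Rg=R.from_euler('xyz',[np.pi,0,YAW+gyaw])
    print('t',round(s['clock'],2),'loc',R.from_euler('z',-YAW).apply(s['eef_pos']-O).round(1),'turn',(Rt.inv()*Rg).as_rotvec().round(4),'shift',Rt.inv().apply(t-s['eef_pos']).round(1),'F',s['contact_force'].round(1),'open',round(s['opening'],3),'gf',round(s['grasp_force'],1),'q',s['qpos'].round(2))
E
python3 -c "
from h import *
go([-98,-20,270])"
```

```text
t 1.1 loc [-53.5 169.9 291.2] turn [ 1.000e-04 -1.000e-04  7.528e-01] shift [-162.4  108.2   21.2] F [0.9 0.3 0.5] open 0.995 gf 0.0 q [ 0.5   0.05  1.88 -0.    1.21  0.48]
```

Scaled: -0.162 m / 0.8 = -0.2025, -0.16 m / 0.8 = -0.2, 0.753 rad / 4 = 0.1883.

Emit:
move_arm(
  motion=[
    [0, 0, 0.03, -0.0375, 0.025, 0, 0.085],
    [0, 0, 0.0625, -0.0875, 0.05, 0, 0.085],
    [0, 0, 0.095, -0.1375, 0.0875, 0, 0.085],
    [0, 0, 0.125, -0.175, 0.1125, 0, 0.085],
    [0, 0, 0.155, -0.2, 0.1313, 0.0125, 0.085],
    [0, 0, 0.1883, -0.2025, 0.135, 0.0263, 0.085],
    [0, 0, 0.1883, -0.2025, 0.135, 0.0263, 0.085],
    [0, 0, 0.1883, -0.2025, 0.135, 0.0263, 0.085],
  ],
)

```text
clock: 2.1
eef_pos: [523.4, 68.5, 270.5]
tcp_rot: [-3.141, 0.0, 0.846]
contact_force: [0.2, 0.4, -0.2]
opening: 0.99
grasp_force: 0.0
```

Run:
```python
from h import *
go([-98,-20,178])
im,d,p=snap('wrist','w1.png'); w=cloud(d,p); np.savez('w1.npz',im=im,d=d,w=w)
print(np.round(p['world_from_camera'],2).tolist())
l=(w-O)@R.from_euler('z',YAW).as_matrix()
m=(d>0)&(l[...,2]>150)&(l[...,2]<215)&(l[...,0]<-88)&(l[...,0]>-140)&(abs(l[...,1]+20)<50)
q=l[m]; print(m.sum(), q.min(0) if m.any() else 0,q.max(0) if m.any() else 0,np.percentile(q,[5,50,95],axis=0).round(1))
```

```text
t 2.1 loc [-95.8 -17.9 270.5] turn [-0.0001  0.      0.0079] shift [-2.2  2.1 92.5] F [ 0.2  0.4 -0.2] open 0.99 gf 0.0 q [0.13 0.16 1.8  0.   1.18 0.85]
[[0.75, -0.63, -0.19, 572.19], [-0.66, -0.72, -0.22, 124.11], [-0.0, 0.29, -0.96, 411.33], [0.0, 0.0, 0.0, 1.0]]
725 [-110.6492415   -29.82265435  162.81985995] [-88.00009698  -7.9367808  169.48913231] [[-108.9  -28.6  164.5]
 [ -98.5  -18.5  167.1]
 [ -89.1   -8.8  168.5]]
```

View pics/w1.png

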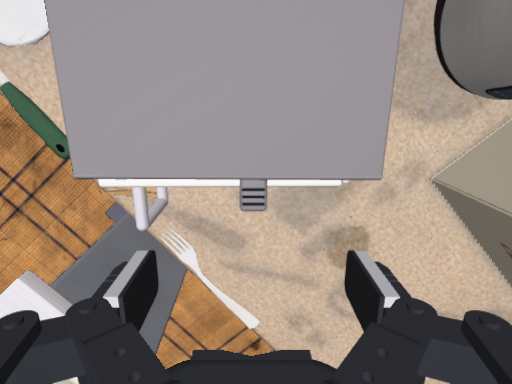

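The wrist view shows the tab at (253,194), well centred laterally; the handle is at (143,210). The tab's depth disagrees with the measured hood tilt, so I'm checking that first.

Run:
```python
from h import *
Rm=R.from_euler('z',YAW).as_matrix()
w=np.load('w1.npz')['w']; 
for v,u in ((50,250),(100,250),(150,250),(170,250),(176,253),(184,253),(190,253),(195,253),(200,253),(206,253),(183,200),(183,300),(250,300),(215,143)): print((v,u),((w[v,u]-O)@Rm).round(1))
w=np.load('top1.npz')['w']; print('top tab')
for cv,cu in ((355,385),(365,405),(372,412),(380,425),(350,370),(340,350),(545,360)):
    v,u=135+cv//5,130+cu//5; print((v,u),((w[v,u]-O)@Rm).round(1))
```

```text
(50, 250) [  8.2 -16.  169.7]
(100, 250) [-24.8 -16.2 169.9]
(150, 250) [-60.6 -16.5 171.3]
(170, 250) [-76.3 -16.6 169.4]
(176, 253) [-81.  -19.  169.4]
(184, 253) [-87.6 -19.1 168.6]
(190, 253) [-92.8 -19.1 167.6]
(195, 253) [-96.7 -19.2 168.3]
(200, 253) [-101.2  -19.2  167.2]
(206, 253) [-106.4  -19.3  166.8]
(183, 200) [-95.3  27.1 138.6]
(183, 300) [-94.4 -60.4 139. ]
(250, 300) [-229.6  -87.9   -1.3]
(215, 143) [-128.4   82.1  131.3]
top tab
(206, 207) [-77.3 -19.1 195.1]
(208, 211) [-90.  -22.3 195.1]
(209, 212) [-94.1 -22.  194.1]
(211, 215) [-104.7  -23.3  195.1]
(205, 204) [-67.8 -15.5 187.6]
(203, 200) [-55.5 -12.4 192.2]
(244, 202) [-135.3   79.5  133.1]
```

Run:
```python
from h import *
Rm=R.from_euler('z',YAW).as_matrix()
for n in('top','scene'):
    im,d,p=snap(n,n+'2.png'); w=cloud(d,p); l=(w-O)@Rm
    for x in(-60,-40,-20,0,20,40):
        m=(abs(l[...,0]-x)<8)&(abs(l[...,1])<110)&(l[...,2]>150)&(l[...,2]<230); print(n,x,m.sum(),np.percentile(l[m][:,2],[10,50,90]).round(1) if m.any() else 0)
```

```text
top -60 45 [166.  169.  172.4]
top -40 0 0
top -20 24 [167.3 170.8 174.3]
top 0 69 [166.7 170.  173.4]
top 20 139 [166.8 170.  173.2]
top 40 207 [166.8 170.  173.1]
scene -60 268 [168.9 170.5 172.2]
scene -40 255 [168.9 170.5 172.3]
scene -20 253 [169.  170.5 172.5]
scene 0 241 [168.9 170.6 172.5]
scene 20 236 [168.9 170.5 172.1]
scene 40 217 [168.7 170.5 172.3]
```

View pics/scene2.png

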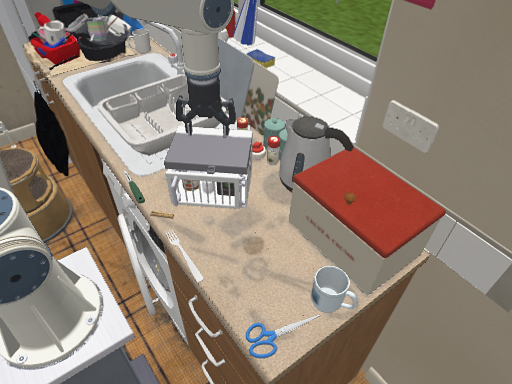

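The hood now lies flat (z≈170 in all views), so it settled shut by itself. The scene is otherwise unchanged; the gripper is above the tab at (205,110). Descending to pinch the tab.

Scaled: 0.116 m / 0.8 = 0.145, 0.1 m / 0.8 = 0.125, 0.008 rad / 4 = 0.002.

Emit:
move_arm(
  motion=[
    [0, 0, 0.002, -0.0088, 0.0025, 0.025, 0.07],
    [0, 0, 0.002, -0.0088, 0.0025, 0.0625, 0.06],
    [0, 0, 0.002, -0.0088, 0.0025, 0.1, 0.06],
    [0, 0, 0.002, -0.0088, 0.0025, 0.125, 0.06],
    [0, 0, 0.002, -0.0088, 0.0025, 0.145, 0.06],
    [0, 0, 0.002, -0.0088, 0.0025, 0.145, 0.06],
    [0, 0, 0.002, -0.0088, 0.0025, 0.145, 0.03],
    [0, 0, 0.002, -0.0088, 0.0025, 0.145, 0.02],
  ],
)

```text
clock: 3.25
eef_pos: [521.0, 61.8, 155.2]
tcp_rot: [3.141, -0.001, 0.835]
contact_force: [-1.2, 0.3, -0.6]
opening: 0.282
grasp_force: 0.1
```

Emit:
move_arm(
  motion=[
    [0, 0, 0, 0, 0, 0, 0.01],
    [0, 0, 0, 0, 0, 0, 0.01],
    [0, 0, 0, 0, 0, 0, 0.01],
  ],
)

```text
clock: 3.62
eef_pos: [520.2, 62.5, 155.3]
tcp_rot: [-3.141, -0.001, 0.834]
contact_force: [-4.3, 3.6, 6.2]
opening: 0.248
grasp_force: 23.8
```

```bash
python3 -c "
from h import *
go([-103,-19.5,154])
for th in np.r_[0:1.9:.1]:
  x,z=-160,-4-10*0
  print(round(th,1),round(160+(x*np.cos(th)+z*np.sin(th)),1),round(-(-x*np.sin(th)+z*np.cos(th))-4,1))
"
```

```text
t 3.62 loc [-102.4  -19.6  155.3] turn [-0.0008 -0.001  -0.0035] shift [-0.6 -0.1  1.3] F [-4.3  3.6  6.2] open 0.248 gf 23.8 q [0.12 0.29 1.92 0.   0.93 0.85]
0.0 0.0 0.0
0.1 0.4 -16.0
0.2 2.4 -31.9
0.3 6.0 -47.5
0.4 11.1 -62.6
0.5 17.7 -77.2
0.6 25.7 -91.0
0.7 35.0 -104.0
0.8 45.7 -116.0
0.9 57.4 -126.8
1.0 70.2 -136.5
1.1 83.9 -144.8
1.2 98.3 -151.7
1.3 113.3 -157.1
1.4 128.9 -161.0
1.5 144.7 -163.3
1.6 160.7 -164.0
1.7 176.6 -163.2
1.8 192.5 -160.7
```

Scaled: -0.116 m / 0.8 = -0.145, -0.104 m / 0.8 = -0.13.

Emit:
move_arm(
  motion=[
    [0, 0, 0, 0, 0, -0.02, 0.01],
    [0, 0, 0, 0.0025, 0, -0.04, 0.01],
    [0, 0, 0, 0.0075, 0, -0.0594, 0.01],
    [0, 0, 0, 0.0138, 0, -0.0781, 0.01],
    [0, 0, 0, 0.0225, 0, -0.0963, 0.01],
    [0, 0, 0, 0.0325, 0, -0.1138, 0.01],
    [0, 0, 0, 0.0438, 0, -0.13, 0.01],
    [0, 0, 0, 0.0571, 0, -0.145, 0.01],
  ],
)

```text
clock: 4.62
eef_pos: [550.3, 96.1, 270.8]
tcp_rot: [-3.14, 0.001, 0.835]
contact_force: [-2.4, 4.0, -5.4]
opening: 0.252
grasp_force: 21.2
```

Scaled: 0.115 m / 0.8 = 0.1438, 0.099 m / 0.8 = 0.1238.

Emit:
move_arm(
  motion=[
    [0, 0, 0, 0.015, 0, -0.0138, 0.01],
    [0, 0, 0, 0.0306, 0, -0.0256, 0.01],
    [0, 0, 0, 0.0475, 0, -0.0363, 0.01],
    [0, 0, 0, 0.0656, 0, -0.0444, 0.01],
    [0, 0, 0, 0.0844, 0, -0.0513, 0.01],
    [0, 0, 0, 0.1038, 0, -0.0563, 0.01],
    [0, 0, 0, 0.1238, 0, -0.0588, 0.01],
    [0, 0, 0, 0.1438, 0, -0.06, 0.01],
  ],
)

```text
clock: 5.62
eef_pos: [627.3, 182.1, 319.6]
tcp_rot: [-3.139, 0.001, 0.835]
contact_force: [-8.9, 5.3, 1.6]
opening: 0.248
grasp_force: 20.4
```

Run:
```python
from h import *
go([94.1,-19.6,315])
im,d,p=snap('scene','s3.png')
cv2.imwrite('pics/s3c.png',cv2.resize(im[60:230,130:290,::-1],None,fx=3.5,fy=3.5))
```

```text
t 5.62 loc [ 58.1 -19.1 319.6] turn [-0.0025  0.0007 -0.0031] shift [36.   0.4  4.6] F [-8.9  5.3  1.6] open 0.248 gf 20.4 q [0.28 0.33 1.47 0.   1.34 1.01]
```

View pics/s3c.png

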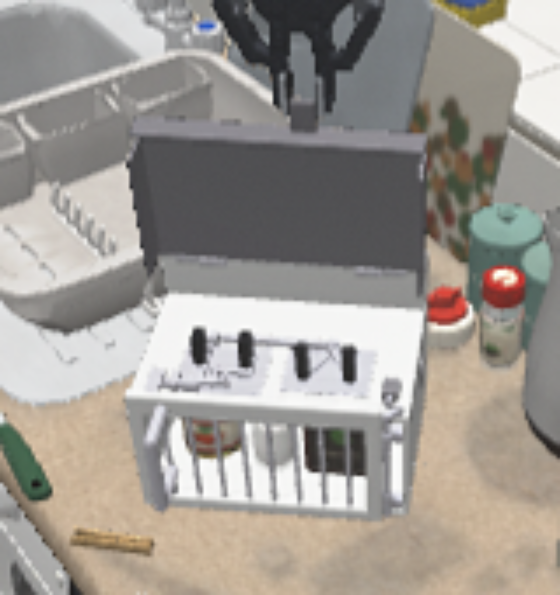

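The crop shows the hood upright, pinched at its tab (305,115); the square tabs are at (198,345)/(245,348) and the posts at (303,360)/(348,362). Going gently to the stop and releasing.

Scaled: 0.042 m / 0.8 = 0.0525, 0.04 m / 0.8 = 0.05.

Emit:
move_arm(
  motion=[
    [0, 0, 0, 0.015, 0, 0, 0.01],
    [0, 0, 0, 0.0275, 0, 0.0025, 0.01],
    [0, 0, 0, 0.0375, 0, 0.0038, 0.01],
    [0, 0, 0, 0.045, 0, 0.005, 0.01],
    [0, 0, 0, 0.05, 0, 0.0063, 0.01],
    [0, 0, 0, 0.0525, 0, 0.0063, 0.01],
    [0, 0, 0, 0.0525, 0, 0.0063, 0.01],
  ],
)

```text
clock: 6.55
eef_pos: [655.5, 213.6, 314.5]
tcp_rot: [-3.139, -0.001, 0.835]
contact_force: [-7.2, 7.5, 3.4]
opening: 0.25
grasp_force: 19.7
```

Run:
```python
from h import *
go([94.1,-19.6,315])
```

```text
t 6.55 loc [100.4 -19.  314.5] turn [-0.0026 -0.0006 -0.0027] shift [-6.3  0.6 -0.5] F [-7.2  7.5  3.4] open 0.25 gf 19.7 q [0.31 0.4  1.39 0.   1.36 1.05]
```

Emit:
move_arm(
  motion=[
    [0, 0, 0, 0, 0, 0, 0.04],
    [0, 0, 0, 0, 0, 0, 0.06],
    [0, 0, 0, 0, 0, 0, 0.06],
    [0, 0, 0, 0, 0, -0.0375, 0.06],
    [0, 0, 0, 0, 0, -0.1, 0.06],
    [0, 0, 0, -0.05, 0, -0.15, 0.06],
    [0, 0, 0, -0.1125, 0, -0.15, 0.06],
    [0, 0, 0, -0.175, 0, -0.15, 0.06],
  ],
)

```text
clock: 7.55
eef_pos: [561.8, 107.0, 433.9]
tcp_rot: [3.14, -0.001, 0.835]
contact_force: [0.5, -0.5, 0.5]
opening: 0.703
grasp_force: 0.0
```

```bash
cat > hood.py <<'E'
from h import *
Rm=R.from_euler('z',YAW).as_matrix()
def hood():
    im,d,p=snap('scene','sx.png'); w=cloud(d,p); l=(w-O)@Rm
    m=(l[...,2]>185)&(l[...,2]<300)&(abs(l[...,1])<105)&(l[...,0]>20)&(l[...,0]<140)&(im.max(2)<150)
    q=l[m]; a=np.polyfit(q[:,2],q[:,0],1)
    for _ in range(5):
        r=q[:,0]-np.polyval(a,q[:,2]); q=q[abs(r)<6]; a=np.polyfit(q[:,2],q[:,0],1)
    print('hood angle',np.pi/2+np.arctan(a[0]),len(q))
    return im,l
E
python3 - <<'E'
from hood import *
hood(); go([-45,-45,260])
E
```

```text
hood angle 1.793624736213848 2497
t 7.6 loc [-46.7 -20.4 434.3] turn [ 0.0014  0.0025 -0.0044] shift [  2.2  24.4 174.4] F [-0.3 -1.6  0.2] open 0.703 gf 0.0 q [ 0.18  0.14  1.48 -0.    1.53  0.92]
```

Scaled: 0.117 m / 0.8 = 0.1463, 0.115 m / 0.8 = 0.1438.

Emit:
move_arm(
  motion=[
    [0, 0, 0, 0.0625, 0, 0.025, 0.0],
    [0, 0, 0, 0.125, 0, 0.0625, 0.0],
    [0, 0, 0, 0.1338, 0, 0.1125, 0.0],
    [0, 0, 0, 0.1338, 0, 0.1375, 0.0],
    [0, 0, 0, 0.1338, 0, 0.1375, 0.0],
    [0, 0, 0, 0.1375, 0, 0.1375, 0.0],
    [0, 0, 0, 0.1438, 0, 0.1375, 0.0],
    [0, 0, 0, 0.1463, 0, 0.1375, 0.0],
  ],
)

```text
clock: 8.6
eef_pos: [641.6, 195.1, 324.4]
tcp_rot: [3.141, -0.001, 0.835]
contact_force: [-0.1, -1.3, 1.1]
opening: -0.001
grasp_force: 0.4
```

Run:
```python
from h import *
go([79,-20,324])
im,d,p=snap('wrist'); w=cloud(d,p);l=(w-O)@R.from_euler('z',YAW).as_matrix()
cv2.imwrite('pics/w4.png',cv2.resize(im[:,:,::-1],(512,384)))
m=(d>0)&(abs(l[...,1])<100)&(abs(l[...,1]+20)>25)&(l[...,2]>290)&(l[...,2]<320)
print(m.sum(),np.percentile(l[m][:,0],[2,50,98]),np.percentile(l[m][:,2],[2,50,98]))
```

```text
t 8.6 loc [ 77.4 -21.1 324.4] turn [ 0.001  -0.0012 -0.0032] shift [ 1.6 -1.1  0.4] F [-0.1 -1.3  1.1] open -0.001 gf 0.4 q [ 0.29  0.36  1.42 -0.    1.36  1.03]
15166 [68.16892411 82.03426582 94.26961984] [296.91757951 306.39110518 309.96673554]
```

View pics/w4.png

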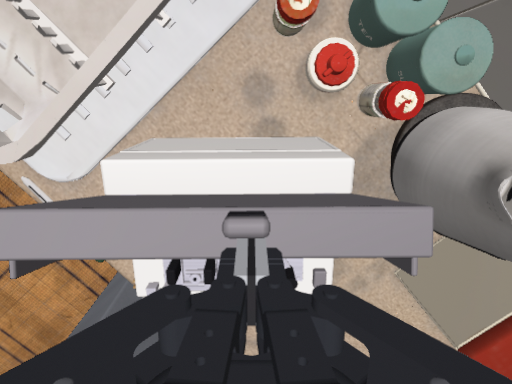

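The wrist view shows the hood's front wall from above (rows 207–257) with the tab at (246,225) just behind the closed fingertips. I'll nudge it back to feel for the stop.

Scaled: 0.006 m / 0.8 = 0.0075, 0.005 m / 0.8 = 0.0063.

Emit:
move_arm(
  motion=[
    [0, 0, 0, 0.0013, 0, 0, 0.0],
    [0, 0, 0, 0.0025, 0, 0, 0.0],
    [0, 0, 0, 0.0038, 0, 0, 0.0],
    [0, 0, 0, 0.005, 0, 0, 0.0],
    [0, 0, 0, 0.0063, 0, 0, 0.0],
    [0, 0, 0, 0.0075, 0, 0, 0.0],
  ],
)

```text
clock: 9.4
eef_pos: [643.4, 197.5, 323.1]
tcp_rot: [-3.141, 0.005, 0.834]
contact_force: [-10.1, -9.9, 6.1]
opening: -0.003
grasp_force: 7.5
```

```bash
cat > wall.py <<'E'
from h import *
def wall():
    im,d,p=snap('wrist'); w=cloud(d,p);l=(w-O)@R.from_euler('z',YAW).as_matrix()
    m=(d>0)&(abs(l[...,1])<100)&(abs(l[...,1]+20)>30)&(l[...,2]>285)&(l[...,2]<325)
    q=l[m]; a=np.polyfit(q[:,0],q[:,2],1)
    for _ in range(5):
        r=q[:,2]-np.polyval(a,q[:,0]); q=q[abs(r)<3]; a=np.polyfit(q[:,0],q[:,2],1)
    print('wall theta',np.pi/2-np.arctan(a[0]),len(q),np.percentile(q[:,0],[2,98]).round(1))
E
python3 -c "
from wall import *
go([79,-20,324]);wall()"
```

```text
t 9.4 loc [ 80.4 -20.8 323.1] turn [-0.0006  0.0055 -0.0035] shift [-1.4 -0.8 -0.9] F [-10.1  -9.9   6.1] open -0.003 gf 7.5 q [ 0.3   0.37  1.41 -0.    1.37  1.03]
wall theta 1.8331060390919998 13809 [70.6 96.5]
```

θ≈1.833 with 14 N of resistance: the hood is on its stop. Now to the safety catch.

Scaled: -0.127 m / 0.8 = -0.1588, -0.11 m / 0.8 = -0.1375.

Emit:
move_arm(
  motion=[
    [0, 0, 0, -0.0125, 0, 0, 0.0],
    [0, 0, 0, -0.0188, 0, -0.05, 0.0],
    [0, 0, 0, -0.0375, 0.0125, -0.1125, 0.03],
    [0, 0, 0, -0.1, 0.025, -0.1375, 0.07],
    [0, 0, 0, -0.1588, 0.03, -0.1125, 0.07],
    [0, 0, 0, -0.1588, 0.03, -0.05, 0.07],
    [0, 0, 0, -0.1588, 0.03, 0.025, 0.07],
    [0, 0, 0, -0.1588, 0.03, 0.1, 0.07],
  ],
)

```text
clock: 10.45
eef_pos: [577.7, 89.1, 242.2]
tcp_rot: [3.14, -0.002, 0.834]
contact_force: [1.1, 0.1, 0.1]
opening: 0.82
grasp_force: 0.0
```

Emit:
move_arm(
  motion=[
    [0, 0, 0, 0, 0, 0, 0.07],
  ],
)

```text
clock: 10.58
eef_pos: [574.7, 88.7, 239.4]
tcp_rot: [-3.136, 0.006, 0.835]
contact_force: [-0.8, 0.1, 0.3]
opening: 0.819
grasp_force: 0.0
```

Run:
```python
from wall import *
go([-45,-45,138])
im,d,p=snap('wrist','w5.png'); w=cloud(d,p);l=(w-O)@R.from_euler('z',YAW).as_matrix()
np.savez('w5.npz',im=im,l=l)
m=(d>0)&(l[...,2]>150)&(l[...,2]<172)&(l[...,0]<0)&(l[...,0]>-85)&(abs(l[...,1])<100)&(im.max(2)<90)
n,lab,st,c=cv2.connectedComponentsWithStats(m.astype(np.uint8))
for i in range(1,n):
    if st[i,4]>30: q=l[lab==i]; print(c[i].round(),st[i,4],q.min(0).round(1),q.max(0).round(1))
```

```text
t 10.57 loc [-46.5 -42.5 239.4] turn [-0.0053  0.0059 -0.0033] shift [  2.1   3.1 101.4] F [-0.8  0.1  0.3] open 0.819 gf 0.0 q [0.15 0.28 1.71 0.   1.15 0.89]
[103. 185.] 435 [-43.8  60.4 150. ] [-26.1  70.6 161.1]
[158. 185.] 404 [-43.8  20.2 150. ] [-25.8  30.5 160.6]
[281. 197.] 287 [-50.4 -70.4 150.1] [-36.8 -57.5 161.2]
[227. 198.] 282 [-50.6 -30.2 150.2] [-36.8 -17.9 160.6]
```

View pics/w5.png

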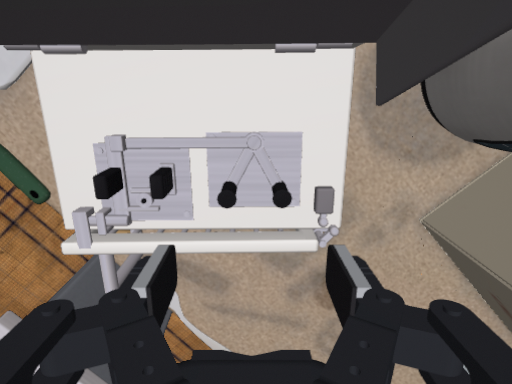

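The wrist view shows the round posts at (227,195)/(281,195) and square tabs at (108,183)/(161,183), matching the expected positions within 1 mm. Descending to squeeze the safety catch.

Scaled: 0.1 m / 0.8 = 0.125, 0.03 m / 0.8 = 0.0375.

Emit:
move_arm(
  motion=[
    [0, 0, 0, 0.0025, 0.0025, 0.0375, 0.07],
    [0, 0, 0, 0.0025, 0.0025, 0.075, 0.07],
    [0, 0, 0, 0.0025, 0.0025, 0.1063, 0.07],
    [0, 0, 0, 0.0025, 0.0025, 0.125, 0.07],
    [0, 0, 0, 0.0025, 0.0025, 0.125, 0.07],
    [0, 0, 0, 0.0025, 0.0025, 0.125, 0.05],
    [0, 0, 0, 0.0025, 0.0025, 0.125, 0.04],
    [0, 0, 0, 0.0025, 0.0025, 0.125, 0.03],
  ],
  grip_force=20,
)

```text
clock: 11.62
eef_pos: [579.1, 90.6, 144.0]
tcp_rot: [-3.138, -0.0, 0.834]
contact_force: [-7.8, 6.5, 6.6]
opening: 0.352
grasp_force: 5.6
```

Emit:
move_arm(
  motion=[
    [0, 0, 0, 0, 0, 0, 0.025],
    [0, 0, 0, 0, 0, 0, 0.025],
    [0, 0, 0, 0, 0, 0, 0.025],
    [0, 0, 0, 0, 0, 0, 0.025],
    [0, 0, 0, 0, 0, 0, 0.025],
  ],
)

```text
clock: 12.25
eef_pos: [579.1, 90.5, 144.2]
tcp_rot: [-3.138, 0.0, 0.834]
contact_force: [-9.5, 6.4, 10.2]
opening: 0.339
grasp_force: 19.1
```

```bash
python3 -c "
from h import *
go([-44.5,-44.5,138])"
```

```text
t 12.25 loc [-42.2 -44.5 144.2] turn [-0.0031  0.0002 -0.0038] shift [-2.3  0.   6.2] F [-9.5  6.4 10.2] open 0.339 gf 19.1 q [0.15 0.39 1.79 0.   0.96 0.89]
```

Scaled: -0.089 m / 0.8 = -0.1113, -0.06 m / 0.8 = -0.075.

Emit:
move_arm(
  motion=[
    [0, 0, 0, 0, 0, 0, 0.05],
    [0, 0, 0, 0, 0, 0, 0.065],
    [0, 0, 0, 0, 0, -0.025, 0.07],
    [0, 0, 0, 0, 0, -0.0625, 0.07],
    [0, 0, 0, 0.01, -0.05, -0.075, 0.07],
    [0, 0, 0, 0.01, -0.1113, -0.075, 0.07],
    [0, 0, 0, 0.01, -0.1113, -0.075, 0.07],
    [0, 0, 0, 0.01, -0.1113, -0.075, 0.07],
  ],
)

```text
clock: 13.25
eef_pos: [520.4, 154.9, 203.6]
tcp_rot: [3.141, -0.001, 0.835]
contact_force: [0.3, -0.1, 0.3]
opening: 0.816
grasp_force: 0.0
```

Run:
```python
from wall import *
go([-35.5,45,138])
im,d,p=snap('wrist','w6.png'); w=cloud(d,p);l=(w-O)@R.from_euler('z',YAW).as_matrix()
m=(d>0)&(l[...,2]>150)&(l[...,2]<172)&(l[...,0]<0)&(l[...,0]>-85)&(abs(l[...,1])<100)&(im.max(2)<90)
n,lab,st,c=cv2.connectedComponentsWithStats(m.astype(np.uint8))
for i in range(1,n):
    if st[i,4]>30: q=l[lab==i]; print(c[i].round(),st[i,4],q.min(0).round(1),q.max(0).round(1))
```

```text
t 13.25 loc [-33.6  42.1 203.6] turn [ 0.0009 -0.0006 -0.0025] shift [-2.  -3.  65.6] F [ 0.3 -0.1  0.3] open 0.816 gf 0.0 q [ 0.29  0.26  1.84 -0.    1.05  1.02]
[277. 220.] 509 [-43.6  20.7 150.1] [-25.5  31.4 160.8]
[213. 221.] 495 [-44.   61.3 150.4] [-25.8  71.8 161.3]
[371. 240.] 425 [-54.2 -41.2 150.1] [-40.5 -27.7 161. ]
[401. 240.] 448 [-54.2 -59.9 150.1] [-41.1 -46.3 161.1]
```

The safety catch is thrown: the posts now span 32 mm. Squeezing the main catch.

Scaled: 0.063 m / 0.8 = 0.0788, 0.055 m / 0.8 = 0.0688.

Emit:
move_arm(
  motion=[
    [0, 0, 0, -0.0013, -0.005, 0.0375, 0.07],
    [0, 0, 0, -0.0013, -0.005, 0.0688, 0.07],
    [0, 0, 0, -0.0013, -0.005, 0.0788, 0.07],
    [0, 0, 0, -0.0013, -0.005, 0.0788, 0.07],
    [0, 0, 0, -0.0013, -0.005, 0.0788, 0.05],
    [0, 0, 0, -0.0013, -0.005, 0.0788, 0.03],
    [0, 0, 0, -0.0013, -0.005, 0.0788, 0.025],
    [0, 0, 0, -0.0013, -0.005, 0.0788, 0.025],
  ],
)

```text
clock: 14.3
eef_pos: [517.3, 157.0, 141.6]
tcp_rot: [3.14, -0.002, 0.835]
contact_force: [1.6, -2.0, 6.4]
opening: 0.337
grasp_force: 20.2
```

Emit:
move_arm(
  motion=[
    [0, 0, 0, 0, 0, 0, 0.025],
    [0, 0, 0, 0, 0, 0, 0.025],
    [0, 0, 0, 0, 0, 0, 0.025],
    [0, 0, 0, 0, 0, 0, 0.025],
    [0, 0, 0, 0, 0, 0, 0.025],
    [0, 0, 0, 0, 0, 0, 0.025],
  ],
)

```text
clock: 15.05
eef_pos: [517.3, 157.0, 141.6]
tcp_rot: [3.14, -0.002, 0.835]
contact_force: [0.7, -2.0, 5.7]
opening: 0.335
grasp_force: 20.2
```

```bash
cat > gate.py <<'E'
from hood import *
def gate():
    im,l=hood(); cv2.imwrite('pics/g.png',cv2.resize(im[100:240,130:290,::-1],None,fx=3.5,fy=3.5))
    # gate top rail, z 128..146, in front of the locker
    m=(l[...,2]>134)&(l[...,2]<146)&(l[...,0]<-70)&(l[...,0]>-320)&(abs(l[...,1])<150)&(im.min(2)>110)
    q=l[m]; h=np.array([-93,-102.])
    r=q[:,:2]-h; k=(np.hypot(*r.T)>60)&(np.hypot(*r.T)<220); a=np.arctan2(-r[k,0],r[k,1])
    print('gate angles',k.sum(),np.percentile(a,[5,25,50,75,95]).round(3),'rmax',np.hypot(*r.T)[k].max() if k.any() else 0)
E
python3 -c "
from gate import *
go([-35.5,45,138]);gate()"
```

```text
t 15.05 loc [-34.1  45.8 141.6] turn [ 0.0019 -0.002  -0.0028] shift [-1.4  0.8  3.6] F [ 0.7 -2.   5.7] open 0.335 gf 20.2 q [ 0.29  0.33  1.9  -0.    0.91  1.03]
hood angle 1.8300282725624495 1662
gate angles 304 [-0.106  0.165  0.208  0.228  0.272] rmax 218.6761431576859
```

The gate is ajar (~0.21 rad) and the hood is still at 1.83. Releasing the tabs and moving over the handle.

Scaled: -0.141 m / 0.8 = -0.1763, -0.13 m / 0.8 = -0.1625, -0.2 rad / 4 = -0.05.

Emit:
move_arm(
  motion=[
    [0, 0, 0, 0, 0, 0, 0.05],
    [0, 0, 0, 0, 0, 0, 0.07],
    [0, 0, 0, 0, 0, -0.0375, 0.07],
    [0, 0, 0, 0, 0, -0.0875, 0.07],
    [0, 0, -0.0125, -0.05, -0.0125, -0.0875, 0.07],
    [0, 0, -0.025, -0.1125, -0.025, -0.0875, 0.07],
    [0, 0, -0.05, -0.1625, -0.0325, -0.0875, 0.07],
    [0, 0, -0.05, -0.1763, -0.0325, -0.0875, 0.07],
  ],
)

```text
clock: 16.1
eef_pos: [400.0, 69.0, 210.1]
tcp_rot: [-3.14, 0.001, 1.035]
contact_force: [0.2, 0.5, 0.0]
opening: 0.821
grasp_force: 0.0
```

Emit:
move_arm(
  motion=[
    [0, 0, 0, 0, 0, 0, 0.06],
  ],
)

```text
clock: 16.23
eef_pos: [402.5, 69.8, 210.6]
tcp_rot: [3.141, -0.001, 1.033]
contact_force: [0.2, 0.3, -0.3]
opening: 0.702
grasp_force: 0.0
```

Run:
```python
from gate import *
gate()
go([-175,72,95],.2)
im,d,p=snap('wrist','w7.png'); w=cloud(d,p);l=(w-O)@Rm; np.savez('w7.npz',im=im,l=l)
m=(d>0)&(l[...,2]>122)&(l[...,2]<137)&(l[...,0]<-120)&(l[...,0]>-215)&(l[...,1]>40)&(l[...,1]<105)
q=l[m];print(m.sum(),cv2.minAreaRect(q[:,:2].astype(np.float32)),np.median(q[:,2]))
```

```text
hood angle 1.8300525877183422 2533
gate angles 280 [0.03  0.17  0.211 0.23  0.267] rmax 218.12818185480356
t 16.27 loc [-175.1   72.6  210.6] turn [ 0.0006 -0.0009 -0.0047] shift [ -0.2   0.6 115.6] F [0.3 0.6 0.3] open 0.702 gf 0.0 q [0.17 0.03 2.09 0.   1.02 0.71]
1079 ((-139.81939697265625, 80.56340026855469), (55.162899017333984, 62.4650993347168), 61.00600051879883) 131.27094914387968
```

View pics/w7.png

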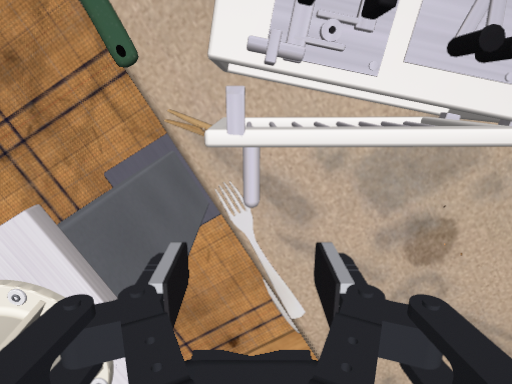

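The wrist view shows the gate ajar (rail at row 135) with the handle arm from (252,150) to its outer end at (252,200).

Run:
```python
import numpy as np
l=np.load('w7.npz')['l']
for v in (155,170,185,195,200,204): print(v,l[v,248:257:4].round(1).tolist())
for u in (260,330,400): print(u,l[137,u].round(1))
```

```text
155 [[-140.8, 81.8, 132.6], [-140.4, 79.1, 132.1], [-140.2, 76.3, 130.3]]
170 [[-151.5, 79.7, 131.0], [-150.7, 77.0, 131.9], [-150.4, 74.2, 131.0]]
185 [[-161.9, 77.7, 132.1], [-161.5, 74.9, 131.4], [-161.3, 72.0, 130.2]]
195 [[-169.1, 76.3, 131.9], [-168.7, 73.4, 131.6], [-168.0, 70.7, 132.2]]
200 [[-172.9, 75.5, 131.8], [-172.5, 72.7, 131.2], [-172.1, 69.8, 130.8]]
204 [[-176.0, 74.9, 131.4], [-175.3, 72.1, 131.7], [-175.6, 69.1, 129.0]]
260 [-126.6   76.5  138.8]
330 [-117.7   31.7  139.1]
400 [-108.8  -13.1  139. ]
```

Scaled: 0.115 m / 0.8 = 0.1438, 0.1 m / 0.8 = 0.125.

Emit:
move_arm(
  motion=[
    [0, 0, 0, 0.0019, 0, 0.0375, 0.06],
    [0, 0, 0, 0.0019, 0, 0.0875, 0.06],
    [0, 0, 0, 0.0019, 0, 0.125, 0.06],
    [0, 0, 0, 0.0019, 0, 0.1438, 0.06],
    [0, 0, 0, 0.0019, 0, 0.1438, 0.05],
    [0, 0, 0, 0.0019, 0, 0.1438, 0.02],
    [0, 0, 0, 0.0019, 0, 0.1438, 0.005],
    [0, 0, 0, 0.0019, 0, 0.1438, 0.005],
  ],
  grip_force=40,
)

```text
clock: 17.32
eef_pos: [403.9, 71.3, 96.0]
tcp_rot: [3.14, -0.001, 1.035]
contact_force: [0.5, 1.0, 3.4]
opening: 0.129
grasp_force: 38.9
```

Emit:
move_arm(
  motion=[
    [0, 0, 0, 0, 0, 0, 0.005],
    [0, 0, 0, 0, 0, 0, 0.005],
    [0, 0, 0, 0, 0, 0, 0.005],
  ],
)

```text
clock: 17.7
eef_pos: [403.9, 71.3, 96.0]
tcp_rot: [3.14, -0.001, 1.035]
contact_force: [0.1, 0.5, 6.4]
opening: 0.13
grasp_force: 39.4
```

Run:
```python
from gate import *
go([-175,72,95],.2)
s=sensors.sense(); p=R.from_euler('z',-YAW).apply(s['eef_pos']-O)[:2]-[-93,-102]
r=np.hypot(*p); ph=np.arctan2(p[1],p[0]); print(r,ph)
# shift rows along tool x,y in steps of 0.15 rad from now; chunk of 5
psi=s['tcp_rot'][2]-YAW; Rt=np.array([[np.cos(psi),np.sin(psi)],[np.sin(psi),-np.cos(psi)]])
for k in range(1,13):
    a=ph+.12*k; print(k,round(.12*k,2),(Rt@(r*np.array([np.cos(a),np.sin(a)])-p)).round(1))
```

```text
t 17.7 loc [-173.7   72.8   96. ] turn [ 0.0014 -0.0012 -0.0033] shift [-1.4  0.5  1. ] F [0.1 0.5 6.4] open 0.13 gf 39.4 q [0.17 0.22 2.19 0.   0.72 0.71]
192.54432855894248 2.0034856723699273
1 0.12 [-22.1   6.7]
2 0.24 [-43.2  16.1]
3 0.36 [-63.1  27.9]
4 0.48 [-81.4  41.9]
5 0.6 [-97.8  58.1]
6 0.72 [-112.3   76.2]
7 0.84 [-124.4   95.8]
8 0.96 [-134.2  116.7]
9 1.08 [-141.3  138.7]
10 1.2 [-145.8  161.3]
11 1.32 [-147.5  184.4]
12 1.44 [-146.5  207.4]
```

Firm grip on the bar (radius 192.5 mm as expected). Swinging the gate out along its arc.

Scaled: -0.1123 m / 0.8 = -0.1404, -0.0978 m / 0.8 = -0.1223, -0.12 rad / 4 = -0.03.

Emit:
move_arm(
  motion=[
    [0, 0, -0.015, -0.014, 0.0036, 0, 0.005],
    [0, 0, -0.03, -0.0276, 0.0084, 0, 0.005],
    [0, 0, -0.06, -0.054, 0.0201, 0, 0.005],
    [0, 0, -0.09, -0.0789, 0.0349, 0, 0.005],
    [0, 0, -0.12, -0.1018, 0.0524, 0, 0.005],
    [0, 0, -0.15, -0.1223, 0.0726, 0, 0.005],
    [0, 0, -0.18, -0.1404, 0.0953, 0, 0.005],
    [0, 0, -0.18, -0.1404, 0.0953, 0, 0.005],
  ],
)

```text
clock: 18.7
eef_pos: [413.5, -65.6, 95.9]
tcp_rot: [3.138, 0.001, 1.755]
contact_force: [4.4, 3.0, 4.9]
opening: 0.129
grasp_force: 40.8
```

Run:
```python
from gate import *
go([-175,72,96],.92)
s=sensors.sense(); p=R.from_euler('z',-YAW).apply(s['eef_pos']-O)[:2]-[-93,-102]
r=np.hypot(*p); ph=np.arctan2(p[1],p[0]); print(r,ph, 'theta',ph-np.arctan2(187,-46))
r=192.5; psi=s['tcp_rot'][2]-YAW; Rt=np.array([[np.cos(psi),np.sin(psi)],[np.sin(psi),-np.cos(psi)]])
for k in range(1,8):
    a=ph+.12*k; print(k,round(.12*k,2),(Rt@(r*np.array([np.cos(a),np.sin(a)])-p)).round(1))
```

```text
t 18.7 loc [-269.   -25.9   95.9] turn [ 0.0037  0.0011 -0.0033] shift [134.9  15.1  -0.2] F [4.4 3.  4.9] open 0.129 gf 40.8 q [-0.16  0.23  2.18  0.    0.72 -0.35]
191.78822709246018 2.7333536756599566 theta 0.9213570052901956
1 0.12 [-22.2   6.3]
2 0.24 [-43.2  15.8]
3 0.36 [-62.9  27.8]
4 0.48 [-81.1  42. ]
5 0.6 [-97.4  58.4]
6 0.72 [-111.7   76.5]
7 0.84 [-123.6   96.3]
```

Scaled: -0.1117 m / 0.8 = -0.1396, -0.105 m / 0.8 = -0.1313, -0.72 rad / 4 = -0.18.

Emit:
move_arm(
  motion=[
    [0, 0, -0.03, -0.0278, 0.0079, 0, 0.005],
    [0, 0, -0.06, -0.054, 0.0198, 0, 0.005],
    [0, 0, -0.09, -0.0786, 0.0348, 0, 0.005],
    [0, 0, -0.12, -0.1014, 0.0525, 0, 0.005],
    [0, 0, -0.15, -0.1218, 0.073, 0, 0.005],
    [0, 0, -0.165, -0.1313, 0.0844, 0, 0.005],
    [0, 0, -0.18, -0.1396, 0.0956, 0, 0.005],
    [0, 0, -0.18, -0.1396, 0.0956, 0, 0.005],
  ],
)

```text
clock: 19.7
eef_pos: [508.4, -159.6, 96.0]
tcp_rot: [3.139, 0.001, 2.475]
contact_force: [1.2, 7.2, 7.7]
opening: 0.129
grasp_force: 41.4
```

Emit:
move_arm(
  motion=[
    [0, 0, 0, 0, 0, 0, 0.005],
    [0, 0, 0, 0, 0, 0, 0.005],
    [0, 0, 0, 0, 0, 0, 0.005],
  ],
)

```text
clock: 20.08
eef_pos: [507.7, -159.3, 96.0]
tcp_rot: [3.14, 0.001, 2.474]
contact_force: [2.9, 6.4, 5.8]
opening: 0.132
grasp_force: 41.2
```

Run:
```python
from gate import *
gate(); go([-175,72,96],1.64)
s=sensors.sense(); p=R.from_euler('z',-YAW).apply(s['eef_pos']-O)[:2]-[-93,-102]
print('r',np.hypot(*p),'theta',np.arctan2(p[1],p[0])-np.arctan2(187,-46),np.arctan2(p[1],p[0])%(2*np.pi)-np.arctan2(187,-46))
```

```text
hood angle 1.8122728194720557 30
gate angles 269 [-0.1    1.569  1.613  1.639  1.668] rmax 218.34355030308208
t 20.12 loc [-275.7 -158.6   96. ] turn [ 0.002   0.0006 -0.0041] shift [2.236e+02 1.155e+02 1.000e-01] F [2.4 6.5 6. ] open 0.127 gf 41.2 q [-0.31  0.38  1.94  0.    0.81 -1.21]
r 191.23867375379362 theta -4.653008229909122 1.6301770772704647
```

View pics/g.png

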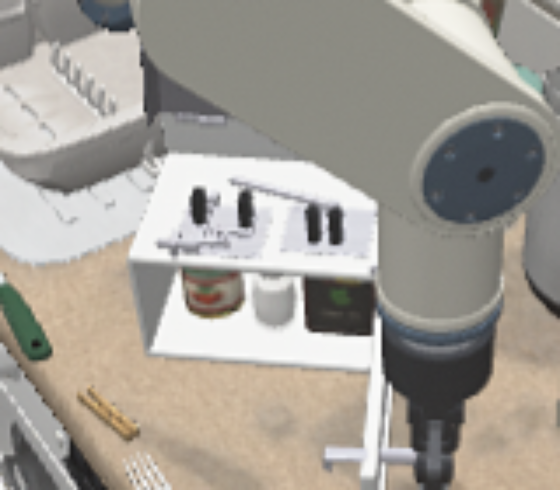

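The picture shows the gate wide open, its handle pinched at (435,465). The safety posts are still together, the interior items are standing, and the hood is up behind the arm. Handing in.

```bash
python3 -c "
from rig import order
print(order.sign_off())"
```

```text
the job is handed in; nothing more can be done
None
```

The gate stands open at about 1.63 rad, past square, and the arm is still holding it by the handle; the hood was set on its stop (1.83 rad), the safety catch stays thrown, and nothing else was moved.

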